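Fold up the ends of the tool tote

ROBOT

A 6-joint arm with a two-finger parallel gripper is mounted at the origin on the work surface. World frame = base frame: x ahead of the robot, y to its left, z up, the work surface at z = 0. Lengths are in mm, angles in rad, forces in N, time in s.
With the tool pointing down it reaches from about 350 to 725 mm from the base axis. Payload 4.3 kg.
Tool frame: the origin (TCP) lies on the centre line of the jaws, within the pads' length; the fingertips stand 11 mm ahead of it and the grasp point (between the pads) lies 8 mm behind it; x points along the fingers, z is the direction in which the jaws open and shut, and the axes are right-handed (so a half turn about x gives the same grasp; the last joint's range is limited). The gripper opens to 85 mm and grips with 20 to 120 N. Pads are 22 mm wide; open, the fingers measure 114 mm over their backs; the gripper's body (76 mm by 85 mm) begins 54 mm behind the grasp point. The pads swing forward as they close: fully open they stand 13 mm farther back than shut.
Start: joints at [-1.293, 0.377, 0.081, 1.274, 0, 1.46], TCP at [217.451, -532.335, 242.329] pointing down, gripper open.
Joint ranges: [-2.72, 2.72], [-0.84, 1.66], [-1.02, 1.22], [-1.77, 2.12], [-1.37, 1.28], [-3.14, 3.14]. Speed limits (rad/s): [2.57, 2.57, 3.14, 3.14, 3.14, 3.14].

INTERFACE

Orientations are given as a rotation vector (axis times angle).
In Python, from rig import sensors, vision, workorder gives the robot as it stands.
- The arm moves only by the tool arm_command, never from a script. Its argument "rows" is one flat list of numbers, 6 for each row, row after row: the shift along the tool's x, y, z in mm, then the turn, a rotation vector about the tool's x, y, z in rad. In form: [tx, ty, tz, rx, ry, rz, tx, ty, tz, rx, ry, rz, ...]. A call has 1 to 8 rows; each row shifts and turns the commanded pose from where the row before left it, along the tool's axes as they then stand; what a row does not reach is not made up. A row lasts 1/12 s, in which the tool goes at most 41.7 mm and 7.16 degrees, less where a joint would pass 70% of its speed; a pose out of reach is approached as far as the arm can. A call is refused whole if a number of a shift passes 41.7 or a number of a turn 0.125, either way. A call with a gripper value outside its range is refused whole. "grip" is the opening, from 0 (shut) to 1 (fully open), set as the call begins (left out, the last holds). The fingers move at their own pace and stop on an object; "squeeze" is the grip in N (left out, the last holds). Time passes only in rows, so rows that do not move let the fingers close. It gives the time, the measured TCP pose, the force and the opening at its end, in the units of the state.
- sensors.get_obs(): the state, without advancing time (a new reading comes with each control period).
- vision.get_image(name): name is "side" or "top"; returns the picture (480x640x3 uint8, blue, green, red); there is no depth.
- vision.calibration(name): a dict with "K" (3x3 intrinsics, pixels), "pose" (4x4, takes a point from camera to world coordinates). Camera axes: x right, y down, z forward; pixel columns grow to the right and rows downward; lengths in mm; the calibration is good to about 2 mm. A picture is of the moment at which its call begins. calibration takes no time and is no camera call.
- workorder.sign_off(): hands the job in, once; it reports no verdict.
The state is a dict: "time": time; "joint_positions": joint angles; "qd": joint speeds; "tau": joint torques, N m; "tcp_pos": TCP position; "tool_rot": TCP orientation; "force": force on the tool from outside, world axes, zero at the start; "torque": the same for the moment, N m; "width": finger opening in mm.
Only numpy, scipy, OpenCV 4.12 (cv2) and the standard library are available. Lean on these libraries where they do the work, as an engineer would, in place of code of your own. Each camera call takes 0.05 s, during which the arm holds its last target.

TASK

Two wooden folding totes lie open on the workbench. Make the one with the green grip bars into an open box: fold up both of its hinged end panels until they stand fully upright, and let go. Leave the tote with the orange grip bars alone.

Things in the scene. Friction and masses are not known exactly. Their poses are not given: they have to be found in the camera images.
- tote_green: Tote to erect, fixed to the bench, with green bars: wooden base 180 (x) by 110 (y) mm, top 51 mm up, on runners; fixed sides at x = +-86 mm reach 106 mm up. Origin: centre of underside; z up, x along the hinges. End panels 180 wide, 10 thick, 120 g, hinged at y = +-57, z = 45 mm; stiff hinges: they stay where left, a few N at the bar moves them. Under the panels is only the bench.
- flap_a (a joint): Angle (rad) of the green tote's +y end panel: 0 = level, pointing to +y; pi/2 = upright, at its stop. Its free edge is a round green bar, 14 mm thick, 180 long, parallel to the hinge, axis 100 mm from it: tote frame x = 0, y = 57 + 100 cos(angle), z = 45 + 100 sin(angle) mm. Between bar and board a hand hole, 43 mm by 152 mm along the bar, lets fingers straddle the bar from above.
- flap_b (a joint): The same for the identical end panel on the -y side: 0 = level, pointing to -y; pi/2 = upright, at its stop. Its green bar's axis in the tote frame: x = 0, y = -(57 + 100 cos(angle)), z = 45 + 100 sin(angle) mm.
- tote_orange: A second tote of the same shape and size (328 mm over its level end panels), fixed to the bench, but with orange bars; its end panels also lie level or slightly raised. Not to be touched. Origin: centre of its underside; x along its hinges, z up.

How it is judged:
By the outcome, as a careful person would: the job done as asked, in the order asked, and still so for the second after the job is handed in, with the robot touching nothing.
It also fails if it takes over 51 s, if anything falls off the work surface, if the arm or the gripper's body presses on something with over 40 N, if the wrist force passes 120 N, or if a joint passes its speed limit or range.

## Working session

There is one attempt and no reset: what is moved stays moved. The work goes in short steps, Python scripts to look and compute and a tool call to move; the robot and the scene stay as the last step left them, time stands still between calls to the robot, and variables do not carry over. Pictures are saved under pics/ and viewed, and the job is handed in when it is done.

Besides the shell and the picture viewer there is one more tool, called after "Request:" as name(argument=value, ...) on one line, values as JSON. arm_command: Moves the arm, as the interface text tells. Its arguments: {"type":"object","properties":{"rows":{"type":"array","items":{"type":"number"}},"grip":{"type":"number"},"squeeze":{"type":"number"}},"required":["rows"]}

```bash
mkdir -p pics; ls; cat > h.py <<'E'
import numpy as np, cv2
from rig import sensors, vision, workorder
np.set_printoptions(precision=3,suppress=True)
E
python3 - <<'E'
from h import *
for n in("top","side"):
    im=vision.get_image(n); cv2.imwrite(f"pics/{n}0.png",im); c=vision.calibration(n); print(n,np.array(c["K"]),np.array(c["pose"]))
o=sensors.get_obs()
for k in o: print(k,np.array(o[k]))
E
```

```text
pics
top [[433.612   0.    317.177]
 [  0.    433.612 236.989]
 [  0.      0.      1.   ]] [[  0.005  -0.996   0.084 456.1  ]
 [ -1.     -0.007  -0.025   5.087]
 [  0.026  -0.084  -0.996 755.108]
 [  0.      0.      0.      1.   ]]
side [[454.99    0.    327.307]
 [  0.    454.99  238.415]
 [  0.      0.      1.   ]] [[ -0.975  -0.109   0.193 386.379]
 [ -0.221   0.494  -0.841 613.299]
 [ -0.003  -0.863  -0.505 450.675]
 [  0.      0.      0.      1.   ]]
time 0.1
joint_positions [-1.293  0.378  0.08   1.274 -0.     1.46 ]
qd [-0.001 -0.001  0.005 -0.002  0.     0.002]
tau [  0.    -46.469  27.058   0.012  -0.      0.   ]
tcp_pos [ 217.28  -531.744  241.451]
tool_rot [ 0.92   1.37  -0.918]
force [-0.336  0.645 -0.595]
torque [0.011 0.011 0.002]
width 85.31240208336133
```

View pics/top0.png

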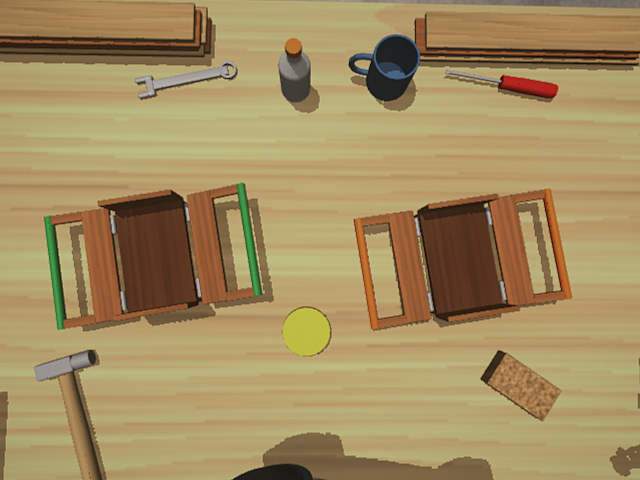

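View pics/side0.png

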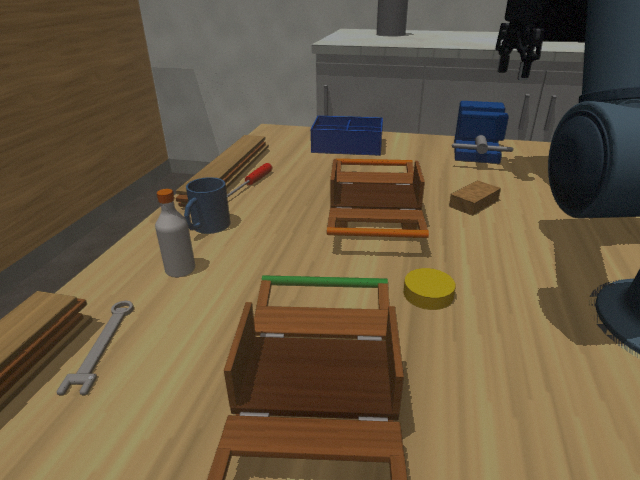

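Top view: the green tote is on the left, with bars near (47..62, 217..328) and (241..259, 184..295). Side view: only the inner green bar shows, around (265..388, 281), and the outer one is cut off at the bottom. I'll measure these now.

```bash
cat >> h.py <<'E'
C={n:vision.calibration(n) for n in("top","side")}
def ray(n,p):
    K=np.array(C[n]["K"]);T=np.array(C[n]["pose"])
    d=T[:3,:3]@np.linalg.solve(K,[p[0],p[1],1.]); return T[:3,3],d/np.linalg.norm(d)
def onz(n,p,z):
    o,d=ray(n,p); return o+d*(z-o[2])/d[2]
def tri(p,q):
    o1,d1=ray("top",p);o2,d2=ray("side",q)
    A=np.array([d1,-d2]).T; s=np.linalg.lstsq(A,o2-o1,rcond=None)[0]
    a=o1+s[0]*d1;b=o2+s[1]*d2; return (a+b)/2,np.linalg.norm(a-b)
def bars(im,amin=150):
    h=cv2.cvtColor(im,cv2.COLOR_BGR2HSV)
    m=cv2.inRange(h,(50,120,40),(75,255,255))
    c,_=cv2.findContours(m,0,1); out=[]
    for k in c:
        if cv2.contourArea(k)<amin: continue
        r=cv2.minAreaRect(k);b=cv2.boxPoints(r)
        e=sorted([(np.linalg.norm(b[i]-b[(i+1)%4]),i) for i in range(4)])
        ends=[(b[i]+b[(i+1)%4])/2 for _,i in e[:2]]
        out.append((sorted(map(tuple,ends),key=lambda t:t[1]),r))
    return out
E
python3 - <<'E'
from h import *
t=bars(cv2.imread("pics/top0.png"));s=bars(cv2.imread("pics/side0.png"))
for n,l in(("top",t),("side",s)):
  for e,r in l: print(n,np.array(e).round(1).tolist(),r)
R=max(t,key=lambda a:a[1][0][0]);L=min(t,key=lambda a:a[1][0][0])
S=sorted(s[0][0])  # left in side = far x
for p,q in zip(R[0],S): print("tri R",tri(p,q))
for z in(45,60,80,100):
  for nm,b in(("L",L),("R",R)):
    a,c=[onz("top",p,z) for p in b[0]]; print(nm,z,a,c,np.linalg.norm(a-c),np.arctan2(*(a-c)[[1,0]]))
E
python3 - <<'E'
import cv2
im=cv2.imread("pics/top0.png")[170:340,30:280]
cv2.imwrite("pics/c0.png",cv2.resize(im,None,fx=3,fy=3,interpolation=2))
im=cv2.imread("pics/side0.png")[260:480,200:430]
cv2.imwrite("pics/c1.png",cv2.resize(im,None,fx=2.6,fy=2.6,interpolation=2))
E
```

```text
top [[48.099998474121094, 216.10000610351562], [61.70000076293945, 328.20001220703125]] ((54.92488098144531, 272.13031005859375), (112.87081909179688, 9.20534896850586), 83.0887680053711)
top [[239.6999969482422, 183.1999969482422], [257.5, 294.8999938964844]] ((248.58990478515625, 239.0652313232422), (113.12283325195312, 7.923089027404785), 80.96051788330078)
side [[261.8999938964844, 278.79998779296875], [387.0, 282.0]] ((324.46514892578125, 280.3580322265625), (125.11272430419922, 7.459087371826172), 1.4688007831573486)
tri R (array([598.738, 111.766,  69.746]), np.float64(1.5136173788858824))
tri R (array([422.018,  80.734,  69.764]), np.float64(1.2502577051314034))
L 45 [547.318 424.669  45.   ] [367.851 393.272  45.   ] 182.19305111593857 0.1731934860666075
R 45 [604.669 115.821  45.   ] [421.432  83.525  45.   ] 186.06096461227483 0.17446059119833698
L 60 [545.391 415.806  60.   ] [369.715 385.072  60.   ] 178.34448570648212 0.1731934860666077
R 60 [601.531 113.482  60.   ] [422.164  81.868  60.   ] 182.13069510928904 0.17446059119833693
L 80 [542.822 403.989  80.   ] [372.2   374.139  80.   ] 173.2130651605401 0.1731934860666074
R 80 [597.346 110.363  80.   ] [423.141  79.659  80.   ] 176.89033577197458 0.17446059119833704
L 100 [540.253 392.171 100.   ] [374.686 363.206 100.   ] 168.0816446145981 0.17319348606660773
R 100 [593.162 107.244 100.   ] [424.117  77.45  100.   ] 171.64997643466012 0.17446059119833696
```

View pics/c0.png

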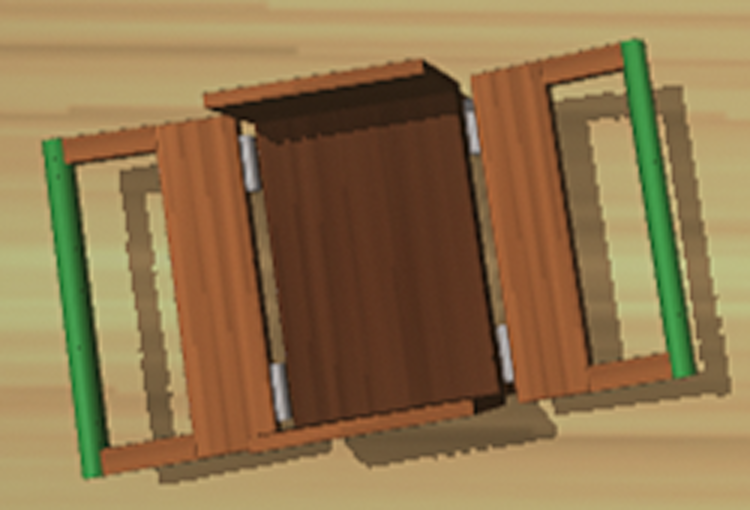

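View pics/c1.png

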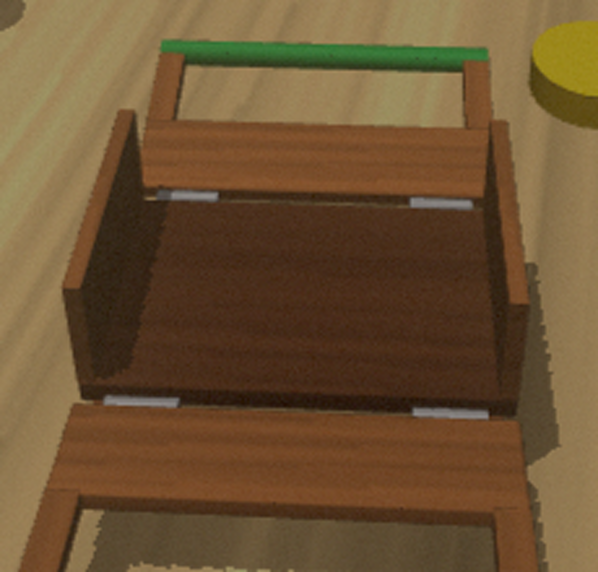

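Crops: the hinge plates are in both views. In the top view they are at about (113,224), (123,301), (187,212) and (198,288). In the side view they are at (254,415), (373,419), (272,335) and (370,338).

```bash
python3 - <<'E'
from h import *
P={"L1":((113.3,224.3),(254.2,414.6)),"L2":((123.3,300.7),(373,418.8)),"R1":((187.3,212.3),(272.3,335.4)),"R2":((198.3,287.7),(369.6,338))}
X={}
for k,(a,b) in P.items():
    X[k],e=tri(a,b); print(k,X[k],e)
cL=(X["L1"]+X["L2"])/2;cR=(X["R1"]+X["R2"])/2
yaw=.174; ux=np.array([np.cos(yaw),np.sin(yaw)]);uy=np.array([-ux[1],ux[0]])
print("ctr",(cL+cR)/2,"sep",(cL-cR)[:2]@uy,(cL-cR)[:2]@ux, "dirs",[(np.arctan2(*(X[a]-X[b])[[1,0]])) for a,b in(("L1","L2"),("R1","R2"))])
R=np.array([510.4,96.2]);ctr=((cL+cR)/2)[:2]
print("R bar in tote",(R-ctr)@ux,(R-ctr)@uy)
for z in(45,50,55,60,65,70,75,80,90):
    L=(onz("top",(48.1,216.1),z)+onz("top",(61.7,328.2),z))/2
    y=(L[:2]-ctr)@uy; print(z,"L in tote",(L[:2]-ctr)@ux,y,"r",np.hypot(y-57,z-45), L)
E
```

```text
L1 [534.127 318.178  47.616] 0.6393310501231966
L2 [411.192 296.653  48.484] 1.0037525807392669
R1 [554.483 199.33   48.449] 0.9528517292624826
R2 [432.12  177.942  49.341] 1.4244381060605862
ctr [482.98  248.026  48.473] sep 120.559536000722 0.23273405378061002 dirs [np.float64(0.17333685147953432), np.float64(0.17304948050574145)]
R bar in tote 0.7209218298731659 -154.28020553025377
45 L in tote 2.826783237632716 162.95398685470542 r 105.95398685470542 [457.553 409.009  45.   ]
50 L in tote 2.3243250298048372 160.15461950276227 r 103.27572572855473 [457.543 406.164  50.   ]
55 L in tote 1.821866821976945 157.35525215081907 r 100.85225150810702 [457.533 403.32   55.   ]
60 L in tote 1.3194086141490724 154.555884798876 r 98.70233360408237 [457.523 400.476  60.   ]
65 L in tote 0.8169504063211899 151.75651744693286 r 96.84419238483478 [457.512 397.632  65.   ]
70 L in tote 0.31449219849341753 148.95715009498971 r 95.29489731141152 [457.502 394.788  70.   ]
75 L in tote -0.18796600933446136 146.15778274304657 r 94.0697093843512 [457.492 391.944  75.   ]
80 L in tote -0.6904242171623438 143.35841539110342 r 93.18141396685483 [457.482 389.1    80.   ]
90 L in tote -1.6953406328181087 137.75968068721716 r 92.45066805978892 [457.461 383.412  90.   ]
```

```bash
cat >> h.py <<'E'
from scipy.spatial.transform import Rotation as Ro
yaw=.174; ux=np.array([np.cos(yaw),np.sin(yaw),0]);uy=np.array([-ux[1],ux[0],0]);ctr=np.array([483.,248.,0])
def Rtgt(s): 
    x=np.array([0,0,-1.]);z=s*uy; return np.array([x,np.cross(z,x),z]).T
def rel(o,p,s):
    R=Ro.from_rotvec(o["tool_rot"]).as_matrix()
    return R.T@(np.array(p)-o["tcp_pos"]), Ro.from_matrix(R.T@Rtgt(s)).as_rotvec()
def st(s):
    o=sensors.get_obs(); R=Ro.from_rotvec(o["tool_rot"]).as_matrix()
    p=o["tcp_pos"]-ctr
    print("t",o["time"],"tcp",np.array(o["tcp_pos"]),"tote",np.array([p@ux,p@uy,p[2]]),"rotrem",rel(o,[0,0,0],s)[1],"F",np.array(o["force"]),"Ftote",np.array(o["force"])@ux,np.array(o["force"])@uy,"w",o["width"],"q",np.array(o["joint_positions"]))
    return o
E
python3 - <<'E'
from h import *
o=sensors.get_obs(); print(Ro.from_rotvec(o["tool_rot"]).as_matrix())
for s in(1,-1): print(s,rel(o,[510,96,205],s),Rtgt(s))
E
```

```text
[[-0.001  0.926  0.378]
 [ 0.002  0.378 -0.926]
 [-1.     0.    -0.002]]
1 (array([  37.415,  508.373, -470.355]), array([-2.928, -0.   , -0.003])) [[ 0.    -0.985 -0.173]
 [ 0.    -0.173  0.985]
 [-1.    -0.     0.   ]]
-1 (array([  37.415,  508.373, -470.355]), array([ 0.214, -0.002,  0.   ])) [[ 0.     0.985  0.173]
 [ 0.     0.173 -0.985]
 [-1.     0.    -0.   ]]
```

Request:
arm_command(rows=[0,0,0,0.107,0,0,0,0,0,0.107,0,0,0,22,-31.5,0,0,0,0,22,-31.5,0,0,0,0,22,-31.5,0,0,0,0,22,-31.5,0,0,0,0,22,-31.5,0,0,0,0,22,-31.5,0,0,0], grip=0.5, squeeze=30)

```text
time: 0.77
tcp_pos: [314.9, -321.4, 241.9]
tool_rot: [1.081, 1.287, -1.081]
force: [1.0, -0.8, 0.5]
width: 42.8
```

Request:
arm_command(rows=[0,22,-31.5,0,0,0,0,22,-31.5,0,0,0,0,22,-31.5,0,0,0,0,22,-31.5,0,0,0,0,22,-31.5,0,0,0,0,22,-31.5,0,0,0,0,22,-31.5,0,0,0,0,22,-31.5,0,0,0])

```text
time: 1.43
tcp_pos: [444.6, -42.8, 242.1]
tool_rot: [1.08, 1.287, -1.081]
force: [1.4, -1.5, -0.2]
width: 43.1
```

```bash
python3 -c "
from h import *
o=st(-1);print(rel(o,[510.4,96.2,130],-1))"
```

```text
t 1.4333 tcp [444.626 -42.752 242.07 ] tote [ -88.131 -279.718  242.07 ] rotrem [-0.  0.  0.] F [ 1.391 -1.521 -0.24 ] Ftote 1.1064932405136056 -1.7388085660715888 w 43.05045401749139 q [-0.238  0.119 -0.26   1.193 -0.     2.73 ]
(array([ 112.028,   88.864, -125.485]), array([-0.,  0.,  0.]))
```

Request:
arm_command(rows=[0,0,0,-0.1208,0,0,0,0,0,-0.1208,0,0,0,0,0,-0.1208,0,0,0,0,0,-0.1208,0,0,0,0,0,-0.1208,0,0,0,0,0,-0.1208,0,0,0,0,0,-0.1208,0,0,0,0,0,-0.1208,0,0])

```text
time: 2.1
tcp_pos: [444.1, -44.6, 241.9]
tool_rot: [0.333, 1.546, -0.333]
force: [0.0, -0.9, 0.5]
width: 42.8
```

Request:
arm_command(rows=[0,0,0,-0.1208,0,0,0,0,0,-0.1208,0,0,0,0,0,-0.1208,0,0,0,0,0,-0.1208,0,0,0,0,0,-0.1208,0,0,0,0,0,-0.1208,0,0,0,0,0,-0.1208,0,0,0,0,0,-0.1208,0,0])

```text
time: 2.77
tcp_pos: [444.1, -44.6, 241.9]
tool_rot: [-0.424, 1.53, 0.425]
force: [-0.3, 0.3, 0.0]
width: 42.8
```

Request:
arm_command(rows=[0,0,0,-0.1208,0,0,0,0,0,-0.1208,0,0,0,0,0,-0.1208,0,0,0,0,0,-0.1208,0,0,0,0,0,-0.1208,0,0,0,0,0,-0.1208,0,0,0,0,0,-0.1208,0,0,0,0,0,-0.1208,0,0])

```text
time: 3.43
tcp_pos: [444.1, -44.6, 241.9]
tool_rot: [-1.162, 1.239, 1.164]
force: [0.4, 0.0, -0.6]
width: 42.8
```

Request:
arm_command(rows=[0,0,0,-0.1208,0,0,0,0,0,-0.1208,0,0,0,0,0,0,0,0])

```text
time: 3.68
tcp_pos: [444.2, -44.6, 241.9]
tool_rot: [-1.336, 1.122, 1.338]
force: [0.2, -0.3, 0.1]
width: 42.8
```

```bash
python3 -c "
from h import *
o=st(1);print(rel(o,[510.4,96.2,130],1))"
```

```text
t 3.6833 tcp [444.184 -44.618 241.909] tote [ -88.889 -281.479  241.909] rotrem [ 0.001  0.    -0.001] F [ 0.171 -0.341  0.053] Ftote 0.10909089002905313 -0.3653151464511842 w 42.780136989552446 q [-0.242  0.119 -0.26   1.193 -0.    -0.417]
(array([111.873, -89.806, 127.111]), array([ 0.001,  0.   , -0.001]))
```

Request:
arm_command(rows=[0,-22.5,31.8,0,0,0,0,-22.5,31.8,0,0,0,0,-22.5,31.8,0,0,0,0,-22.4,31.7,0,0,0,38,0,0,0,0,0,38,0,0,0,0,0,36,0,0,0,0,0,0,0,0,0,0,0])

```text
time: 4.35
tcp_pos: [505.0, 95.9, 123.1]
tool_rot: [-1.327, 1.134, 1.345]
force: [-2.6, -0.6, 0.2]
width: 42.6
```

```bash
python3 -c "
from h import *
o=st(1);print(rel(o,[510.4,96.2,62],1))
cv2.imwrite('pics/s1.png',vision.get_image('side'))"
```

```text
t 4.35 tcp [504.977  95.923 123.092] tote [  -4.683 -153.585  123.092] rotrem [-0.003  0.001 -0.014] F [-2.558 -0.594  0.155] Ftote -2.622435367945086 -0.14246187443106242 w 42.598157516782244 q [ 0.064  0.336 -0.299  0.95  -0.    -0.107]
(array([61.009, -6.243, -0.732]), array([-0.003,  0.001, -0.014]))
```

View pics/s1.png

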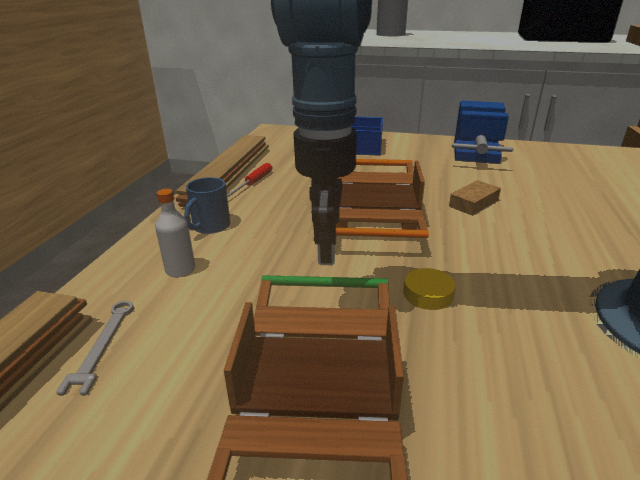

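Side view: the fingers hang just behind the inner bar at (327,262), near its centre and clear of everything. I'll lower and grip.

Request:
arm_command(rows=[15,-2,0,0,0,0,15,-2,0,0,0,0,15,0,0,0,0,0,13,0,0,0,0,0,0,0,0,0,0,0,0,0,0,0,0,0])

```text
time: 4.9
tcp_pos: [516.3, 96.5, 74.1]
tool_rot: [-1.335, 1.122, 1.333]
force: [0.7, -0.0, 0.7]
width: 42.9
```

```bash
python3 -c "
from h import *
o=st(1);print(rel(o,[510.4,96.2,62],1))
cv2.imwrite('pics/s2.png',vision.get_image('side')[180:340,220:440].repeat(3,0).repeat(3,1))"
```

```text
t 4.9 tcp [516.272  96.461  74.089] tote [   6.535 -155.011   74.089] rotrem [-0.002 -0.     0.002] F [ 0.704 -0.011  0.739] Ftote 0.691296079259795 -0.13310791385360188 w 42.89131506014994 q [ 0.064  0.392 -0.357  0.82  -0.    -0.108]
(array([12.079,  5.85 ,  0.748]), array([-0.002, -0.   ,  0.002]))
```

View pics/s2.png

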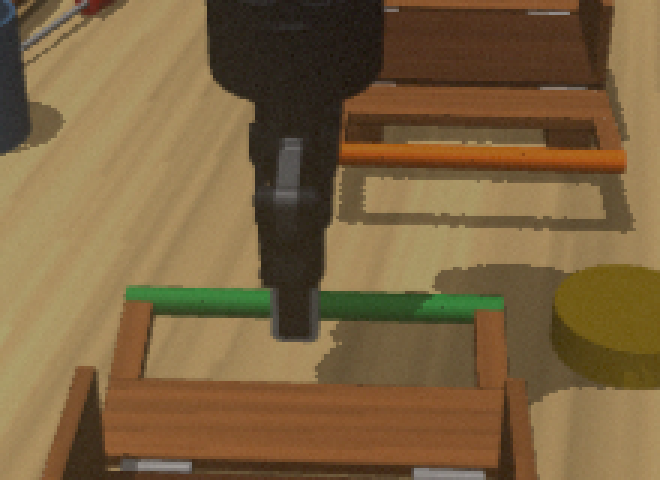

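The crop shows the near finger in front of the bar, inside the hand hole and off the board. I'll go 12 mm lower and close.

Request:
arm_command(rows=[6,0,0,0,0,0,6,0,0,0,0,0,0,0,0,0,0,0])

```text
time: 5.2
tcp_pos: [514.9, 96.6, 59.9]
tool_rot: [-1.335, 1.123, 1.336]
force: [0.2, -0.2, -0.6]
width: 42.4
```

Request:
arm_command(rows=[0,0,0,0,0,0,0,0,0,0,0,0,0,0,0,0,0,0,0,0,0,0,0,0,0,0,0,0,0,0,0,0,0,0,0,0], grip=0, squeeze=30)

```text
time: 5.7
tcp_pos: [515.1, 97.2, 60.3]
tool_rot: [-1.335, 1.121, 1.336]
force: [-0.1, 3.9, 0.0]
width: 13.1
```

```bash
python3 -c "
from h import *
o=st(1)
a0=np.arcsin((o['tcp_pos'][2]+8-45)/100);print(a0)
for s,y0,z0,h in((-1,0,0,1),):
  N=12;a=np.linspace(.25,np.pi/2,N+1)
  print(np.array([-100*np.diff(np.sin(a)),0*a[1:],-100*np.diff(np.cos(a))]).T)
"
```

```text
t 5.7 tcp [515.084  97.21   60.331] tote [   5.494 -154.067   60.331] rotrem [-0.001  0.001  0.   ] F [-0.078  3.862  0.046] Ftote 0.5916633416756004 3.8171221717223887 w 13.057579326522417 q [ 0.065  0.407 -0.376  0.788  0.001 -0.109]
0.2354818917333877
[[-10.493   0.      3.304]
 [-10.067   0.      4.437]
 [ -9.519   0.      5.515]
 [ -8.855   0.      6.528]
 [ -8.085   0.      7.461]
 [ -7.216   0.      8.304]
 [ -6.26    0.      9.046]
 [ -5.229   0.      9.679]
 [ -4.134   0.     10.195]
 [ -2.989   0.     10.587]
 [ -1.808   0.     10.851]
 [ -0.605   0.     10.984]]
```

Request:
arm_command(rows=[-5.3,0,1.5,0,0,0,-5.2,0,1.8,0,0,0,-5.1,0,2.1,0,0,0,-5.0,0,2.3,0,0,0,-4.8,0,2.6,0,0,0,-4.7,0,2.9,0,0,0,-4.5,0,3.2,0,0,0,-4.4,0,3.4,0,0,0])

```text
time: 6.37
tcp_pos: [512.1, 113.9, 100.4]
tool_rot: [-1.34, 1.127, 1.331]
force: [0.9, -8.7, 1.6]
width: 12.9
```

```bash
python3 -c "
from h import *
o=st(1)"
```

```text
t 6.3667 tcp [512.133 113.916 100.353] tote [   5.48  -137.103  100.353] rotrem [-0.002 -0.006  0.   ] F [ 0.919 -8.746  1.623] Ftote -0.6095045452577883 -8.773109560723965 w 12.896595364901406 q [ 0.101  0.365 -0.321  0.885 -0.006 -0.07 ]
```

Request:
arm_command(rows=[-4.1,0,3.6,0,0,0,-4.0,0,3.8,0,0,0,-3.7,0,4.1,0,0,0,-3.5,0,4.2,0,0,0,-3.2,0,4.4,0,0,0,-3.1,0,4.6,0,0,0,-2.7,0,4.8,0,0,0,-2.5,0,4.9,0,0,0])

```text
time: 7.03
tcp_pos: [507.2, 145.0, 129.7]
tool_rot: [-1.345, 1.131, 1.325]
force: [-4.9, -13.9, 15.7]
width: 13.2
```

```bash
python3 -c "
from h import *
o=st(1)"
```

```text
t 7.0333 tcp [507.162 145.002 129.693] tote [   5.966 -105.626  129.693] rotrem [-0.004 -0.013  0.002] F [ -4.909 -13.884  15.666] Ftote -7.238148016286685 -12.82481492929734 w 13.172787125654063 q [ 0.166  0.343 -0.27   0.955 -0.013 -0.004]
```

```bash
python3 -c "
from h import *
a=vision.get_image('side')[160:400,200:440];b=vision.get_image('top')[150:350,30:330]
cv2.imwrite('pics/s3.png',cv2.resize(a,None,fx=2.4,fy=2.4));cv2.imwrite('pics/t3.png',cv2.resize(b,None,fx=2.4,fy=2.4));st(1)"
```

```text
t 7.1333 tcp [506.964 146.108 130.193] tote [   5.962 -104.502  130.193] rotrem [-0.003 -0.011  0.003] F [ -5.568 -15.464  21.396] Ftote -8.16146009766533 -14.266719094157688 w 12.8361545309391 q [ 0.167  0.342 -0.27   0.956 -0.011 -0.005]
```

View pics/s3.png

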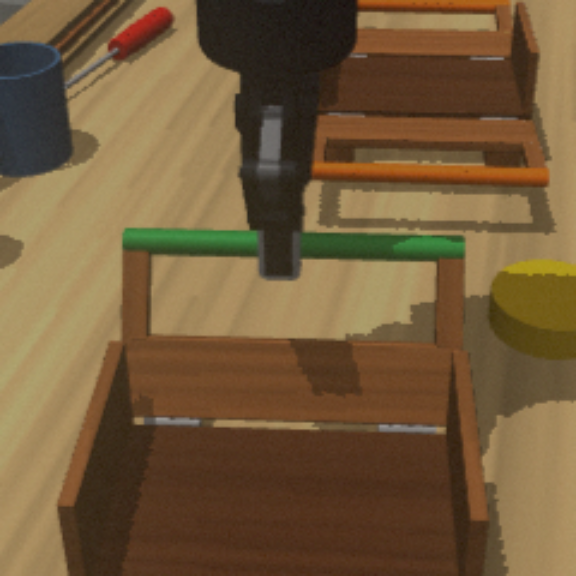

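View pics/t3.png

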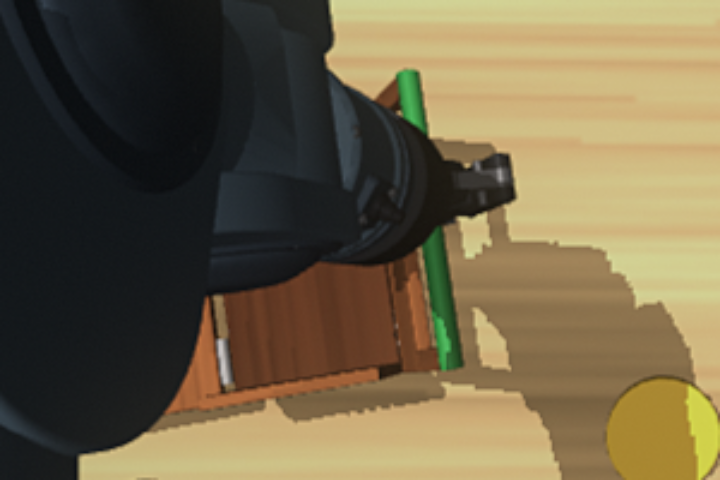

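```bash
python3 -c "
from h import *
E=[]
for p,q in(((200,179.6),(251.3,260)),((218.3,303.3),(393.8,263.3))):
  x,e=tri(p,q);d=x-ctr;print(x,e,'tote',d@ux,d@uy,d[2]);E.append(x)
print(np.linalg.norm(E[0]-E[1]))"
```

```text
[590.513 159.209 133.209] 0.8235549318496402 tote 90.51771438551138 -106.06352902988833 133.20850238428284
[412.71  128.578 133.807] 2.2600533321033827 tote -89.90314127311215 -105.44960412057851 133.80702701553975
180.42289292691868
```

Two-view check: the bar is at tote y −106, z 133.5, so the angle is about 61° and the radius 101 mm. The bar has rolled about 6 mm down between the pads. From here a loose cage with the outer finger pushing is enough, so I'll ease the jaws to about 21 mm.

Request:
arm_command(rows=[0,0,0,0,0,0,0,0,0,0,0,0,0,0,0,0,0,0], grip=0.27)

```text
time: 7.38
tcp_pos: [505.8, 150.5, 126.6]
tool_rot: [-1.335, 1.121, 1.336]
force: [-0.7, -0.8, -0.1]
width: 22.9
```

Request:
arm_command(rows=[-2,0,5,0,0,0,-2,0,5,0,0,0,-2,0,5,0,0,0,-1,0,5,0,0,0,-1,0,5,0,0,0,-1,0,5,0,0,0,-0.5,0,5,0,0,0])

```text
time: 7.97
tcp_pos: [499.7, 185.3, 135.6]
tool_rot: [-1.336, 1.122, 1.336]
force: [0.5, -2.8, 0.9]
width: 23.2
```

```bash
python3 -c "
from h import *
o=st(1)"
```

```text
t 7.9667 tcp [499.702 185.324 135.649] tote [  5.599 -64.621 135.649] rotrem [-0.001  0.     0.   ] F [ 0.535 -2.829  0.915] Ftote 0.03735495416007277 -2.878827641172988 w 23.207452479081454 q [ 0.236  0.349 -0.244  0.978  0.     0.063]
```

Request:
arm_command(rows=[0,0,4,0,0,0,0,0,4,0,0,0,0,0,3,0,0,0,0,0,2,0,0,0,0,0,0,0,0,0])

```text
time: 8.38
tcp_pos: [497.2, 198.0, 135.4]
tool_rot: [-1.335, 1.122, 1.337]
force: [-0.1, -0.4, -0.1]
width: 23.3
```

Request:
arm_command(rows=[0,0,2,0,0,0,0,0,0,0,0,0])

```text
time: 8.55
tcp_pos: [497.2, 198.1, 135.3]
tool_rot: [-1.337, 1.125, 1.334]
force: [1.0, -5.5, 0.8]
width: 23.4
```

Request:
arm_command(rows=[0,0,2,0,0,0,0,0,0,0,0,0])

```text
time: 8.72
tcp_pos: [497.2, 198.3, 135.2]
tool_rot: [-1.34, 1.129, 1.331]
force: [1.8, -10.5, 0.9]
width: 23.1
```

```bash
python3 -c "
from h import *
o=st(1)"
```

```text
t 8.7167 tcp [497.169 198.281 135.248] tote [  5.347 -51.421 135.248] rotrem [-0.003 -0.007 -0.001] F [  1.841 -10.505   0.95 ] Ftote -0.00536753838144273 -10.665252006377626 w 23.06153001918868 q [ 0.265  0.355 -0.236  0.981 -0.007  0.094]
```

Two more 2 mm steps moved the tool only 0.3 mm while the force rose to 10 N, so the panel is at its stop. I'll centre the jaws around the bar, lift straight up and look.

Request:
arm_command(rows=[0,0,-4,0,0,0,0,0,-4.5,0,0,0,0,0,0,0,0,0], grip=0.3)

```text
time: 8.97
tcp_pos: [498.2, 192.6, 135.3]
tool_rot: [-1.334, 1.123, 1.336]
force: [0.9, -0.1, 0.6]
width: 25.5
```

Request:
arm_command(rows=[-15,0,0,0,0,0,-25,0,0,0,0,0,-35,0,0,0,0,0,-25,0,0,0,0,0,0,0,-35,0,0,0,0,0,-35,0,0,0,0,0,-35,0,0,0,0,0,-35,0,0,0])

```text
time: 9.63
tcp_pos: [522.6, 54.2, 235.9]
tool_rot: [-1.336, 1.12, 1.336]
force: [0.5, -0.3, -0.4]
width: 25.9
```

```bash
python3 -c "
from h import *
a=vision.get_image('side');b=vision.get_image('top')
cv2.imwrite('pics/s4.png',a);cv2.imwrite('pics/t4.png',b);st(1)"
```

```text
t 9.7333 tcp [523.327  51.157 235.551] tote [   5.64  -200.852  235.551] rotrem [-0.007 -0.001  0.001] F [-0.535  0.408  0.864] Ftote -0.4566315166121791 0.4948968774962495 w 25.808484808861884 q [-0.023  0.278 -0.077  1.215 -0.001 -0.19 ]
```

View pics/s4.png

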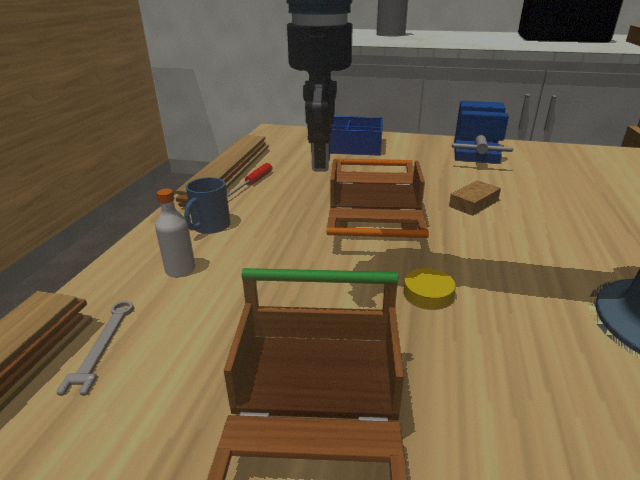

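View pics/t4.png

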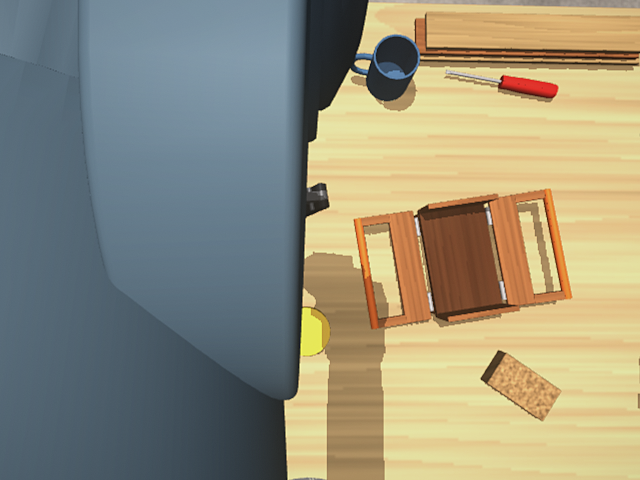

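The inner panel stands upright: the side view shows its bar at (245..397, 276) with the posts vertical. The gripper is clear of it. Next is the outer panel.

Request:
arm_command(rows=[0,0,39.5,0,0,0,0,0,39.5,0,0,0,0,0,39.5,0,0,0,0,0,39.5,0,0,0,0,0,39.5,0,0,0,0,0,39.5,0,0,0,0,0,39.5,0,0,0,0,0,39.5,0,0,0], grip=0.5)

```text
time: 10.4
tcp_pos: [466.5, 369.0, 235.5]
tool_rot: [-1.335, 1.122, 1.337]
force: [0.6, 0.1, -0.3]
width: 42.6
```

Request:
arm_command(rows=[0,0,39.5,0,0,0,0,0,0,0,0,0,0,0,0,0,0,0])

```text
time: 10.65
tcp_pos: [459.7, 407.7, 234.8]
tool_rot: [-1.338, 1.121, 1.34]
force: [0.0, 0.0, 0.1]
width: 42.8
```

```bash
python3 -c "
from h import *
o=st(1);print(rel(o,ctr+3*ux+156.2*uy+[0,0,47],1))
for n in('side','top'):cv2.imwrite(f'pics/{n}5.png',vision.get_image(n))"
```

```text
t 10.65 tcp [459.668 407.709 234.833] tote [  4.67  161.336 234.833] rotrem [ 0.004  0.    -0.001] F [0.017 0.015 0.125] Ftote 0.01968204074106763 0.011268036301892883 w 42.826826883395384 q [0.622 0.463 0.193 1.301 0.001 0.445]
(array([187.834,   1.497,  -5.176]), array([ 0.004,  0.   , -0.001]))
```

View pics/top5.png

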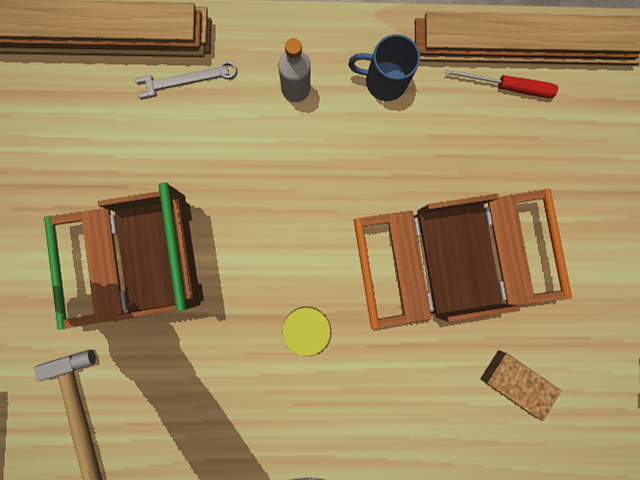

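View pics/side5.png

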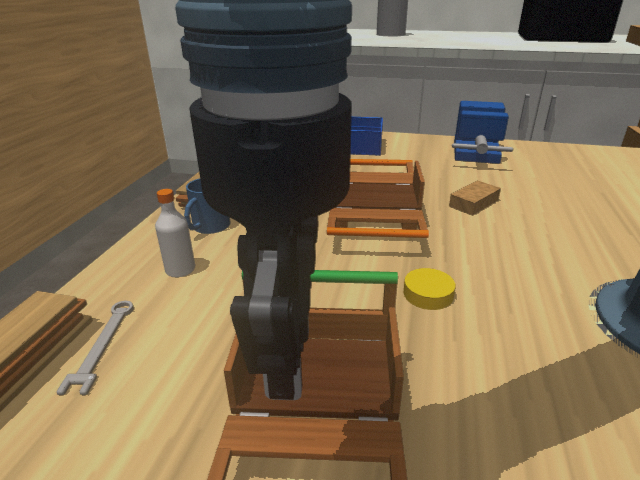

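Top view: the right panel is upright, its bar spanning (165..181, 184..309), and the orange tote is untouched. The outer bar is still at (48..62, 216..328). The gripper is outside this camera's field. I'll descend on the outer bar.

Request:
arm_command(rows=[30,1,-3,0,0,0,30,1,-2,0,0,0,30,0,0,0,0,0,30,0,0,0,0,0,15,0,0,0,0,0,0,0,0,0,0,0,0,0,0,0,0,0])

```text
time: 11.33
tcp_pos: [459.8, 398.1, 100.2]
tool_rot: [-1.334, 1.126, 1.335]
force: [0.3, 0.5, 0.1]
width: 42.7
```

```bash
python3 -c "
from h import *
o=st(1);print(rel(o,ctr+3*ux+156.2*uy+[0,0,47],1))
b=vision.get_image('top')
print(np.array([e for e,_ in bars(b,60)]).round(1).tolist())
cv2.imwrite('pics/t6.png',cv2.resize(b[150:350,0:250],None,fx=3,fy=3))"
```

```text
t 11.3333 tcp [459.834 398.111 100.206] tote [  3.172 151.855 100.206] rotrem [-0.003 -0.001 -0.002] F [0.329 0.49  0.143] Ftote 0.40926619832094524 0.42508038161903217 w 42.744304673698466 q [ 0.609  0.519 -0.073  0.981 -0.     0.438]
(array([53.201,  0.07 ,  4.398]), array([-0.003, -0.001, -0.002]))
[[[55.0, 273.5], [61.400001525878906, 328.20001220703125]], [[48.0, 216.10000610351562], [52.400001525878906, 251.39999389648438]], [[162.60000610351562, 182.60000610351562], [181.0, 309.79998779296875]]]
```

View pics/t6.png

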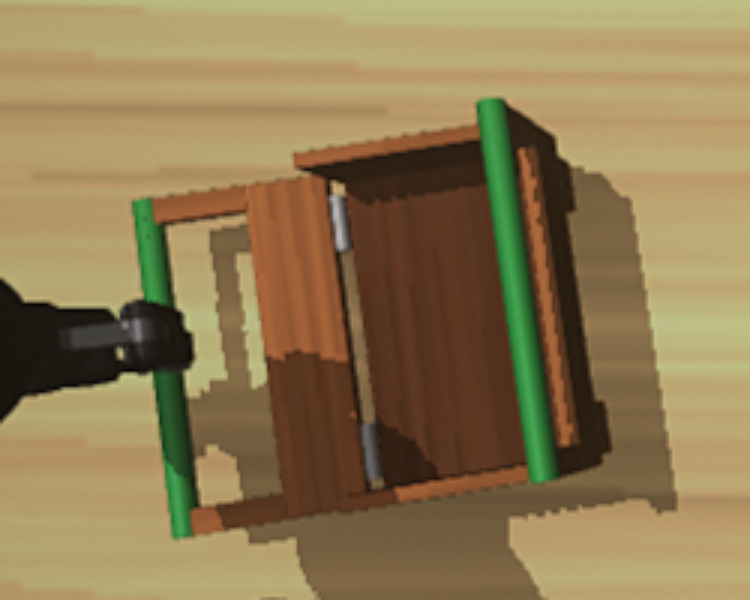

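The inner finger is over the hand hole. The bar still lies at (48..61, 216..328). I'll descend further with +4.4 mm outward.

Request:
arm_command(rows=[6,0,2.2,0,0,0,6,0,2.2,0,0,0,13,0,0,0,0,0,0,0,0,0,0,0,0,0,0,0,0,0])

```text
time: 11.8
tcp_pos: [459.0, 404.1, 75.3]
tool_rot: [-1.336, 1.123, 1.336]
force: [0.2, 0.5, 0.9]
width: 42.8
```

Request:
arm_command(rows=[9,0,0,0,0,0,9,0,0,0,0,0,7,0,0,0,0,0,0,0,0,0,0,0])

```text
time: 12.13
tcp_pos: [458.1, 403.3, 48.4]
tool_rot: [-1.336, 1.126, 1.337]
force: [-0.6, -0.1, -0.9]
width: 42.4
```

```bash
python3 -c "
from h import *
o=st(1)
b=vision.get_image('top')
cv2.imwrite('pics/t7.png',cv2.resize(b[150:350,0:250],None,fx=3,fy=3))"
```

```text
t 12.1333 tcp [458.117 403.313  48.412] tote [  2.381 157.276  48.412] rotrem [-0.001 -0.002 -0.003] F [-0.591 -0.118 -0.933] Ftote -0.6024249796679781 -0.014028849708308025 w 42.397149546254354 q [ 0.618  0.57  -0.133  0.871 -0.     0.445]
```

View pics/t7.png

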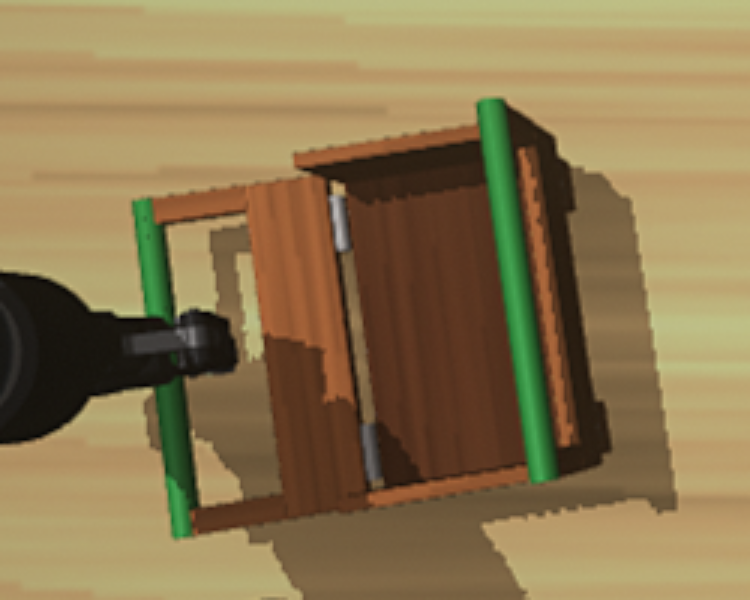

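The finger is in the hole with no contact force. Closing now.

Request:
arm_command(rows=[0,0,0,0,0,0,0,0,0,0,0,0,0,0,0,0,0,0,0,0,0,0,0,0,0,0,0,0,0,0,0,0,0,0,0,0], grip=0, squeeze=30)

```text
time: 12.68
tcp_pos: [459.8, 403.7, 50.8]
tool_rot: [-1.336, 1.123, 1.334]
force: [2.1, -4.6, 1.1]
width: 13.1
```

```bash
python3 -c "
from h import *
o=st(1)
a=np.linspace(.12,1.0,17)
print(np.array([-100*np.diff(np.sin(a)),100*np.diff(np.cos(a))]).T)"
```

```text
t 12.6833 tcp [459.77  403.72   50.791] tote [  4.08  157.39   50.791] rotrem [-0.001 -0.001  0.001] F [ 2.076 -4.588  1.099] Ftote 1.2506174203433105 -4.877791706272616 w 13.14837994806833 q [ 0.618  0.568 -0.13   0.873 -0.001  0.445]
[[-5.44  -0.808]
 [-5.387 -1.106]
 [-5.318 -1.4  ]
 [-5.233 -1.691]
 [-5.132 -1.976]
 [-5.016 -2.255]
 [-4.884 -2.527]
 [-4.738 -2.792]
 [-4.577 -3.048]
 [-4.403 -3.295]
 [-4.215 -3.532]
 [-4.014 -3.759]
 [-3.802 -3.974]
 [-3.578 -4.177]
 [-3.343 -4.367]
 [-3.097 -4.544]]
```

Request:
arm_command(rows=[-5.6,0,-0.8,0,0,0,-5.5,0,-1.1,0,0,0,-5.5,0,-1.4,0,0,0,-5.4,0,-1.7,0,0,0,-5.4,0,-2,0,0,0,-5.3,0,-2.2,0,0,0,-5.1,0,-2.5,0,0,0,-5,0,-2.8,0,0,0])

```text
time: 13.35
tcp_pos: [462.0, 391.1, 94.5]
tool_rot: [-1.334, 1.119, 1.337]
force: [1.1, 4.5, -3.8]
width: 13.2
```

```bash
python3 -c "
from h import *
o=st(1)"
```

```text
t 13.35 tcp [461.981 391.126  94.49 ] tote [  4.077 144.604  94.49 ] rotrem [-0.     0.003  0.001] F [ 1.088  4.542 -3.816] Ftote 1.8578815686185335 4.284736466147692 w 13.187726872585316 q [ 0.597  0.515 -0.097  0.957  0.002  0.423]
```

Request:
arm_command(rows=[-4.8,0,-3,0,0,0,-4.6,0,-3.3,0,0,0,-4.4,0,-3.5,0,0,0,-4.2,0,-3.8,0,0,0,-4,0,-4,0,0,0,-3.8,0,-4.2,0,0,0,-3.6,0,-4.4,0,0,0,-3.4,0,-4.5,0,0,0])

```text
time: 14.02
tcp_pos: [467.0, 363.2, 128.9]
tool_rot: [-1.331, 1.114, 1.34]
force: [-2.4, 11.1, 5.4]
width: 12.3
```

```bash
python3 -c "
from h import *
o=st(1)
b=vision.get_image('top')
cv2.imwrite('pics/t8.png',cv2.resize(b[150:350,0:250],None,fx=3,fy=3));cv2.imwrite('pics/s8.png',vision.get_image('side'))"
```

```text
t 14.0167 tcp [467.023 363.154 128.878] tote [  4.2   116.181 128.878] rotrem [0.001 0.008 0.002] F [-2.444 11.09   5.35 ] Ftote -0.4876453673713256 11.345309272404755 w 12.27908678884597 q [ 0.55   0.46  -0.092  1.014  0.007  0.375]
```

View pics/t8.png

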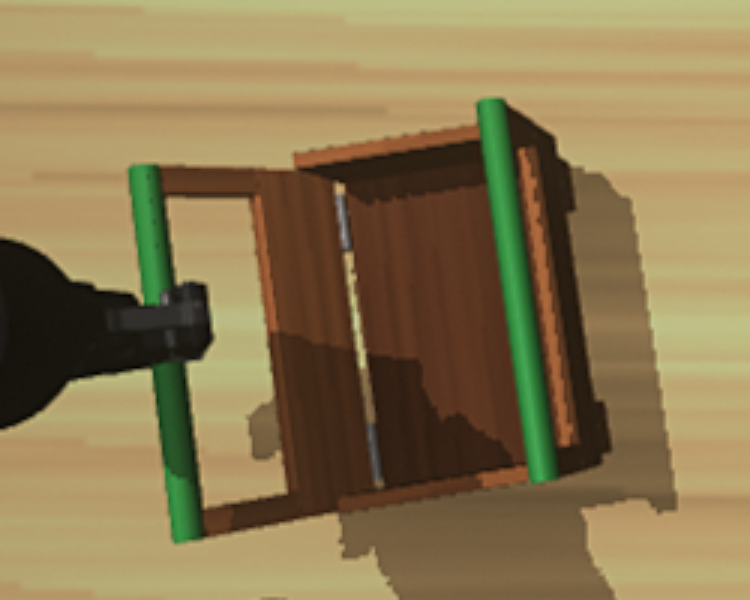

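View pics/s8.png

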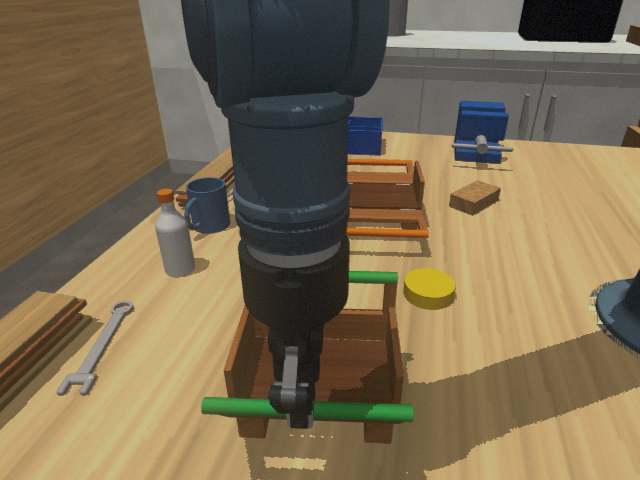

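```bash
python3 -c "
from h import *
for p,q in(((48.3,205.7),(203,405.5)),((62.3,330),(412,413.5))):
  x,e=tri(p,q);d=x-ctr;print(x,e,'tote',d@ux,d@uy,d[2])
o=st(1)"
```

```text
[551.745 376.926 126.711] 0.3680924351135857 tote 90.02710802690423 115.07751384626945 126.71083883022985
[375.021 346.891 128.097] 1.1988761294533532 tote -89.2278266771136 116.09091333955718 128.09705183710454
t 14.1167 tcp [467.144 362.429 129.401] tote [  4.193 115.446 129.401] rotrem [0.    0.007 0.002] F [-2.976  6.811  7.845] Ftote -1.7517759962289776 7.223159294533844 w 12.801266811148697 q [ 0.55   0.459 -0.092  1.015  0.006  0.375]
```

The bar is at tote y 115.6, z 127.4 (about 55°), and near the fingertips. I'll ease the jaws, lower 9 mm for a better hold, then push with the outer finger.

Request:
arm_command(rows=[0,0,0,0,0,0,0,0,0,0,0,0,0,0,1.5,0,0,0,0,0,0,0,0,0,4.5,0,0,0,0,0,4.5,0,0,0,0,0,0,0,0,0,0,0], grip=0.27)

```text
time: 14.7
tcp_pos: [466.1, 360.5, 115.6]
tool_rot: [-1.335, 1.125, 1.336]
force: [-0.6, -1.1, -0.1]
width: 23.0
```

```bash
python3 -c "
from h import *
o=st(1)"
```

```text
t 14.7 tcp [466.056 360.506 115.56 ] tote [  2.79  113.741 115.56 ] rotrem [-0.001 -0.001 -0.002] F [-0.65  -1.05  -0.126] Ftote -0.8217471967707433 -0.9219431416231394 w 23.003019305955057 q [ 0.551  0.472 -0.109  0.992 -0.     0.378]
```

Request:
arm_command(rows=[-3,0,-5,0,0,0,-3,0,-5,0,0,0,-3,0,-5,0,0,0,-2.5,0,-5,0,0,0,-2.5,0,-5,0,0,0,-2,0,-5,0,0,0,-1.5,0,-5,0,0,0,-1,0,-5,0,0,0])

```text
time: 15.37
tcp_pos: [474.5, 321.7, 136.5]
tool_rot: [-1.335, 1.121, 1.335]
force: [-1.4, 2.7, 1.5]
width: 23.1
```

Request:
arm_command(rows=[-1,0,-5,0,0,0,-0.5,0,-5,0,0,0,0,0,-4,0,0,0,0,0,-4,0,0,0,0,0,-2,0,0,0,0,0,0,0,0,0])

```text
time: 15.87
tcp_pos: [477.5, 301.2, 137.0]
tool_rot: [-1.336, 1.124, 1.334]
force: [-0.7, -0.3, -0.1]
width: 23.0
```

```bash
python3 -c "
from h import *
o=st(1)"
```

```text
t 15.8667 tcp [477.467 301.199 136.963] tote [  3.761  53.353 136.963] rotrem [-0.002 -0.001 -0.   ] F [-0.68  -0.328 -0.063] Ftote -0.7261495538748197 -0.20556374042888506 w 22.95739989221343 q [ 0.451  0.408 -0.152  1.012 -0.001  0.279]
```

Request:
arm_command(rows=[0,0,-2,0,0,0,0,0,0,0,0,0])

```text
time: 16.03
tcp_pos: [477.4, 300.8, 136.9]
tool_rot: [-1.334, 1.121, 1.337]
force: [0.1, 4.5, -0.6]
width: 22.8
```

Request:
arm_command(rows=[0,0,-2,0,0,0,0,0,0,0,0,0])

```text
time: 16.2
tcp_pos: [477.5, 300.6, 136.9]
tool_rot: [-1.332, 1.118, 1.34]
force: [-1.5, 10.0, -2.6]
width: 23.1
```

Request:
arm_command(rows=[0,0,-2,0,0,0,0,0,0,0,0,0])

```text
time: 16.37
tcp_pos: [477.5, 300.5, 136.9]
tool_rot: [-1.329, 1.115, 1.343]
force: [-0.8, 15.6, -3.5]
width: 22.9
```

```bash
python3 -c "
from h import *
o=st(1)"
```

```text
t 16.3667 tcp [477.518 300.499 136.905] tote [  3.69   52.655 136.905] rotrem [ 0.002  0.01  -0.   ] F [-0.819 15.603 -3.514] Ftote 1.8942773590118498 15.509700305846433 w 22.91823487395326 q [ 0.444  0.404 -0.157  1.007  0.01   0.269]
```

It's firmly at the stop: 15 N with no movement. I'll centre, lift straight off and move aside.

Request:
arm_command(rows=[0,0,5,0,0,0,0,0,5,0,0,0,0,0,0,0,0,0], grip=0.3)

```text
time: 16.62
tcp_pos: [476.1, 306.1, 136.8]
tool_rot: [-1.337, 1.124, 1.336]
force: [-0.2, -0.3, -0.4]
width: 26.0
```

Request:
arm_command(rows=[-15,0,0,0,0,0,-25,0,0,0,0,0,-35,0,0,0,0,0,-25,0,0,0,0,0,0,0,35,0,0,0,0,0,35,0,0,0,0,0,35,0,0,0,0,0,20,0,0,0])

```text
time: 17.28
tcp_pos: [454.4, 431.4, 237.1]
tool_rot: [-1.337, 1.121, 1.336]
force: [-0.3, 0.0, 0.3]
width: 25.8
```

Request:
arm_command(rows=[-10,0,0,0,0,0,0,0,0,0,0,0,0,0,0,0,0,0])

```text
time: 17.53
tcp_pos: [455.6, 428.5, 247.7]
tool_rot: [-1.336, 1.122, 1.334]
force: [0.4, -0.2, 0.3]
width: 25.1
```

```bash
python3 -c "
from h import *
b=vision.get_image('top');a=vision.get_image('side')
cv2.imwrite('pics/t9.png',b);cv2.imwrite('pics/s9.png',a)
print(np.array([e for e,_ in bars(b,60)]).round(1).tolist());print(np.array([e for e,_ in bars(a,60)]).round(1).tolist())
for e,_ in bars(b,60):
  p=(onz('top',e[0],145)+onz('top',e[1],145))/2-ctr;print('bar at z145: tote',p@ux,p@uy)
o=st(1)"
```

```text
[[[81.5999984741211, 195.6999969482422], [97.9000015258789, 324.0]], [[162.6999969482422, 182.8000030517578], [181.1999969482422, 309.79998779296875]]]
[[[304.79998779296875, 344.70001220703125], [407.1000061035156, 348.0]], [[311.8999938964844, 274.79998779296875], [397.0, 277.0]]]
bar at z145: tote 1.9298679376066974 58.04874452798112
bar at z145: tote 1.702602062869811 -56.19031764881577
t 17.6333 tcp [455.507 427.88  247.223] tote [  4.063 181.924 247.223] rotrem [-0.003 -0.001  0.   ] F [ 0.409 -0.083 -0.39 ] Ftote 0.388075179386178 -0.15250055045065636 w 25.693850801348816 q [ 0.653  0.484  0.258  1.344 -0.001  0.482]
```

View pics/t9.png

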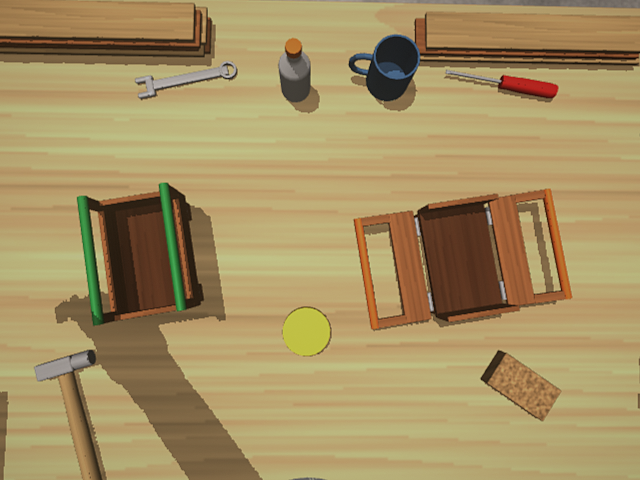

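View pics/s9.png

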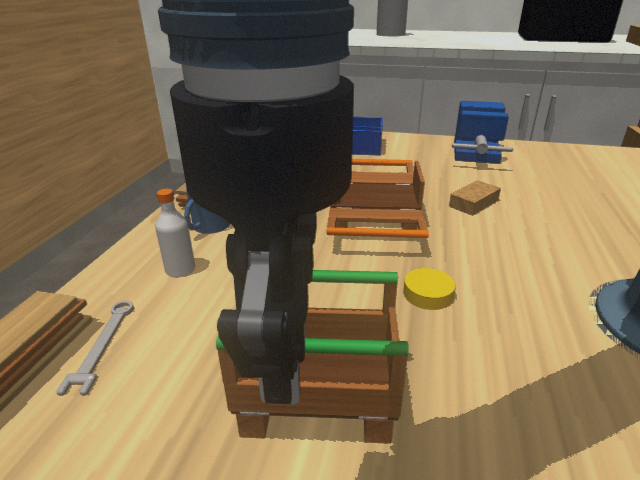

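Both bars show in the top view, spanning (82..98, 196..324) and (163..181, 183..310). That puts them at tote y +58.0 and −56.2 mm, 114.2 mm apart against 114 when fully upright. The gripper touches nothing.

```bash
python3 -c "
from h import *
print(workorder.sign_off())"
```

```text
the job is handed in; nothing more can be done
None
```

Both end panels of the green tote now stand upright at their stops, and the job is handed in at about 17.6 s. I gripped each bar, raised it to about 55–60°, then loosened the jaws and pushed it to its stop with the outer finger.

**Last checks:**
- **Stops:** the inner panel (−y) held still against a 10 N push and the outer one (+y) against 15 N.
- **Position:** after letting go, the top camera puts the bars at tote y = +58.0 and −56.2 mm. That assumes their upright height of 145 mm. They are 114.2 mm apart, against 114 expected.
- **Clearance:** the gripper is well clear with no contact force. The orange tote and the loose objects look unmoved.

**What disagreed:**
- **Bar slip:** both bars slid or rolled several mm toward the fingertips while gripped, with up to about 27 N at the wrist on the first panel. This is why I finished each by pushing.
- **Outer bar's starting height:** the side camera could not see this bar, so I got its height from the top view and the known hinge radius. Two views confirmed it only once it was partly raised.

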